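# Set the light box to the cross aperture and press its lamp button

### The arm

A 6-joint arm with a two-finger parallel gripper is mounted at the origin on the work surface. World frame = base frame: x ahead of the robot, y to its left, z up, the work surface at z = 0. Lengths are in mm, angles in rad, forces in N, time in s.
With the tool pointing down it reaches from about 425 to 950 mm from the base axis. Payload 3.5 kg.
Tool frame: the origin (TCP) lies at the very end of the fingers, on their centre line; the grasp point (between the pads) lies 19 mm behind it (arm.grip_depth is the distance from the TCP to the grasp point, in mm); z points along the fingers, y is the line along which they close (so a half turn about z gives the same grasp; the last joint's range is limited). The gripper opens to 85 mm and grips with 20 to 120 N. Pads are 22 mm wide; open, the fingers measure 114 mm over their backs; the gripper's body (76 mm by 85 mm) begins 54 mm behind the grasp point. The pads swing forward as they close: fully open they stand 13 mm farther back than shut.
Start: joints at [1.15, 0.286, 1.577, -0, 1.279, -0.15], TCP at [180.527, 650.397, 231.325] pointing down, gripper open.
Joint ranges: [-2.77, 2.77], [-0.9, 2.22], [0.21, 2.48], [-1.53, 4.67], [0.24, 2.81], [-2.84, 2.84]. Speed limits (rad/s): [2.79, 2.79, 3.14, 3.14, 3.14, 3.14].

### API

Orientations are given as a rotation vector (axis times angle).
In Python, from cell import arm, vision gives the robot as it stands.
- The arm moves only by the tool move_arm, never from a script. Its argument "steps" is a list that holds one entry, the list of rows, each a list of 7 numbers: the turn, a rotation vector about the tool's x, y, z in rad, then the shift along the tool's x, y, z in m, then the finger opening in m, from 0 to 0.0854. A call has 1 to 12 rows; each row is the pose to reach, as a shift and turn from the pose commanded when the call began, along the tool's axes at that moment; what a row does not reach only later rows make up. A row lasts 1/8 s, in which the tool goes at most 62.5 mm and 10.7 degrees, less where a joint would pass 70% of its speed; a pose out of reach is approached as far as the arm can. A call with a gripper value outside its range is refused whole. The fingers move at their own pace and stop on an object; "squeeze" is the grip in N (left out, the last holds). Time passes only in rows, so rows that repeat a pose let the fingers close. It gives the time, the measured TCP pose, the force, the opening and the grip force at its end, in the units of the state.
- arm.get_state(): the state, without advancing time (a new reading comes with each control period).
- vision.get_image(name): name is "side" or "top"; returns (picture, depth): 400x640x3 uint8, red, green, blue; 400x640 float32, mm along the optical axis (not along the pixel's ray), 0 where there is no reading.
- vision.calibration(name): a dict with "mtx" (3x3 intrinsics, pixels), "rvec" (rotation vector, rad) and "tvec" (3), from world to camera coordinates, as OpenCV has them. Camera axes: x right, y down, z forward; pixel columns grow to the right and rows downward; lengths in mm; the calibration is good to about 2 mm. A picture is of the moment at which its call begins. calibration takes no time and is no camera call.
- arm.hand_in(): hands the job in; it is judged then, once.
The state is a dict: "time_s": time; "q": joint angles; "joint_velocities": joint speeds; "joint_torque": joint torques, N m; "eef_pos": TCP position; "tcp_rot": TCP orientation; "force": force on the tool from outside, world axes, zero at the start; "wrist_torque": the same for the moment, N m; "finger_gap": finger opening in mm; "grip_force": force on a finger pad.
Only numpy, scipy, OpenCV 4.12 (cv2) and the standard library are available. Lean on these libraries where they do the work, as an engineer would, in place of code of your own. Each camera call takes 0.05 s, during which the arm holds its last target. There are 200 camera calls.

### The job

With the fingertips only, push the tab of the light box's rotary selector sideways until it points squarely at the plate marked with the cross, then press the lamp button on the box's top fully down and let it come up again. Do not pinch the tab, and leave the jars, matchbox, tealight, acrylic block and everything else where they stand. Finish with the tab still pointing at the cross.

Things in the scene. Friction and masses are not known exactly. Their poses are not given: they have to be found in the camera images.
- lightbox: grey square light box for optics lessons, 260 x 260 mm, flat top 70 mm above the table, fixed (it cannot be shifted). Origin: centre of its underside; the vertical axis of the selector passes through it. Its x axis points from its front edge (robot side) to its rear, where the lens barrel sticks out; its y axis to its left.
- selector (a joint): angle of the rotary selector about the vertical axis, rad. At 0 the tab points to the front of the box (its -x); growing values turn it counter-clockwise seen from above. Stops at -1.95 and 1.95. Friction (about 0.15 Nm, 2 N at the tab) holds it wherever it is left: no clicks, no spring. The selector is an aluminium disc 96 mm across, its top 18 mm above the box's top, with one black tab.
- tab_tip (a point): middle of the outer end of the tab, 86 mm from the selector's axis. The tab is a straight upright radial fin of black plastic, from the disc's rim (48 mm) to 86 mm from the axis, 13 mm thick, from 5 to 36 mm above the box's top. It is pushed sideways, from either face, most squarely 52 to 82 mm from the axis; pinching it presses both faces at once and is not allowed.
- tab_aim (a point): the point the tab points at: on the tab's line, 108 mm from the axis (22 mm beyond the tab's end), at the top face of the plates.
- plate_cross: white plate 36 x 36 x 3 mm fixed on the light box's top with a black upright cross (two strokes 29 x 7 mm): the wanted position. Origin: centre of its underside, 108 mm from the selector's axis. The four plates stand at selector angles of about -1.55, -0.8, 0.8 and 1.55 rad; which is where changes.
- plate_disc: white plate 36 x 36 x 3 mm fixed on the light box's top with a solid black round spot of 26 mm. Origin: centre of its underside, 108 mm from the selector's axis. The four plates stand at selector angles of about -1.55, -0.8, 0.8 and 1.55 rad; which is where changes.
- plate_bar: white plate 36 x 36 x 3 mm fixed on the light box's top with one black straight stroke 29 x 7 mm. Origin: centre of its underside, 108 mm from the selector's axis. The four plates stand at selector angles of about -1.55, -0.8, 0.8 and 1.55 rad; which is where changes.
- plate_frame: white plate 36 x 36 x 3 mm fixed on the light box's top with a hollow black square of 28 mm. Origin: centre of its underside, 108 mm from the selector's axis. The four plates stand at selector angles of about -1.55, -0.8, 0.8 and 1.55 rad; which is where changes.
- lamp_button (a joint): travel of the lamp button, m: 0 up, 0.006 fully down; springs back by itself; fully down takes 5 N.
- lamp_button_top (a point): centre of the top of the lamp button, a dark grey round cap 28 mm across whose top stands 18 mm above the box's top (88 mm above the table) when up, in a black collar 42 mm across and 6 mm high on the light box's top, at its rear left corner (92 mm behind and 85 mm left of the selector's axis). Pressed straight down.
- lens_block: loose bystander, to be left alone: clear acrylic block 50 x 30 x 16 mm lying on the light box's top at the rear right corner. Origin: centre of its underside.
- jar_a: loose bystander, to be left alone: open glass jar, 74 mm across, 105 mm tall, on the table to the left of the light box. Origin: centre of its underside.
- jar_b: loose bystander, to be left alone: open glass jar, 68 mm across, 95 mm tall, on the table to the right of the light box. Origin: centre of its underside.
- matchbox: loose bystander, to be left alone: matchbox 54 x 36 x 15 mm on the table to the right of the light box. Origin: centre of its underside.
- tealight: loose bystander, to be left alone: tealight in an aluminium cup, 38 mm across, 16 mm tall, standing on the light box's top in the middle of its rear edge. Origin: centre of its underside.
- jar_lid: loose bystander, to be left alone: white screw lid, 72 mm across, 12 mm thick, on the table to the left of the light box. Origin: centre of its underside.

How it is judged (in metres and radians):
On the way, in this order (a step that is already met when the one before it is completed fails the run):
1. the tab has been pushed to the cross and rests there (horizontal distance between tab_aim and plate_cross below 0.012 m and velocity of joint selector between -0.05 and 0.05 rad/s and value of joint lamp_button below 0.001 m), for 0.3 s.
2. the lamp button is pressed down while the tab points at the cross (horizontal distance between tab_aim and plate_cross below 0.012 m and value of joint lamp_button above 0.0048 m), for 0.05 s.
At the end, for the whole second after the job is handed in: The point 108 mm from the axis at which the tab points lies within 12 mm of the centre of the cross plate (about 0.11 rad either way), the selector is at rest, and the lamp button is up again after having been pressed at least 4.8 mm of its 6 mm (horizontal distance between tab_aim and plate_cross below 0.012 m and velocity of joint selector between -0.03 and 0.03 rad/s and value of joint lamp_button below 0.001 m); the robot touches nothing.
It fails at once if the tab was pinched (both side faces pressed with more than 1.5 N at once) (contact force between each of selector_c2, selector_c3 and the fingers above 1.5 N).
It fails at once if a bystander was lifted, carried or pushed more than 20 mm (distance of any of lens_block, jar_a, jar_b, matchbox, tealight, jar_lid from where it was at the start of the episode above 0.02 m).
It also fails if it takes over 48 s, if anything falls off the work surface, if the arm or the gripper's body presses on something with over 40 N, if the wrist force passes 120 N, or if a joint passes its speed limit or range.

## Working session

There is one attempt and no reset: what is moved stays moved. The work goes in short steps, Python scripts to look and compute and a tool call to move; the robot and the scene stay as the last step left them, time stands still between calls to the robot, and variables do not carry over. Pictures are saved under pics/ and viewed, at most 10 in all, crops included, and the job is handed in when it is done.

Besides the shell and the picture viewer there is one more tool, called after "Request:" as name([rows], argument=value, ...), one row to a line, values as JSON. move_arm: Moves the arm, as the interface text tells. Its arguments: {"type":"object","properties":{"steps":{"type":"array"},"squeeze":{"type":"number"}},"required":["steps"]}

```bash
mkdir -p pics; cat > h.py <<'E'
import numpy as np, cv2
from cell import arm, vision
def cal(n):
    c=vision.calibration(n); K=np.array(c['mtx'],float); R=cv2.Rodrigues(np.array(c['rvec'],float))[0]; t=np.array(c['tvec'],float).ravel(); return K,R,t
def ray(n,uv,z):
    K,R,t=cal(n); d=R.T@np.linalg.inv(K)@np.array([uv[0],uv[1],1.]); o=-R.T@t
    return o+d*(z-o[2])/d[2]
def save(n,f):
    im,d=vision.get_image(n); cv2.imwrite(f'pics/{f}.png',im[:,:,::-1]); np.savez(f'{f}.npz',im=im,d=d); return im,d
E
python3 - <<'E'
from h import *
for n in('top','side'):
    save(n,n+'0'); K,R,t=cal(n); print(n,-R.T@t,K[0,0])
print(arm.get_state())
E
```

```text
top [442.51294279  64.0180185  958.2987166 ] 401.41300684170017
side [ 313.81108364 -778.02826207  581.14148721] 414.7695241547914
{'time_s': 0.1, 'q': array([ 1.14996861e+00,  2.87105106e-01,  1.57806045e+00, -1.26949297e-05,
        1.27863584e+00, -1.50010622e-01]), 'joint_velocities': array([-0.00122968, -0.00032219, -0.00389442, -0.00099585,  0.00152056,
       -0.00128534]), 'joint_torque': array([ 6.11328392e-05, -4.07298875e+01, -2.93700260e+01, -1.86776538e-04,
        3.51639959e-03,  2.57788764e-05]), 'eef_pos': array([180.3022877 , 649.83507749, 230.0506691 ]), 'tcp_rot': array([-0.42401137, -3.11222972,  0.00333385]), 'force': array([-0.59164396, -0.37910185,  0.48237995]), 'wrist_torque': array([-0.03031961, -0.01411658,  0.03276414]), 'grip_force': 0.0, 'finger_gap': 85.49680281438077}
```

View pics/top0.png

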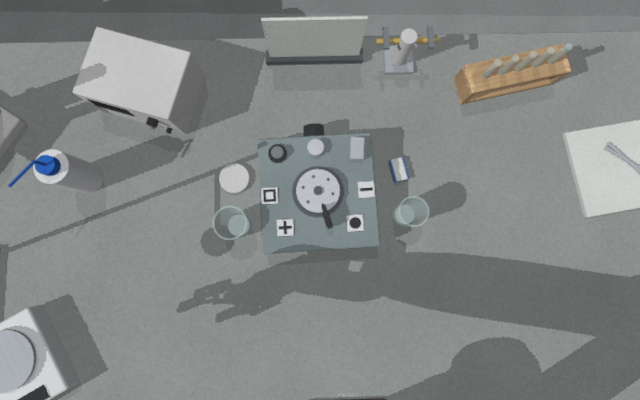

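View pics/side0.png

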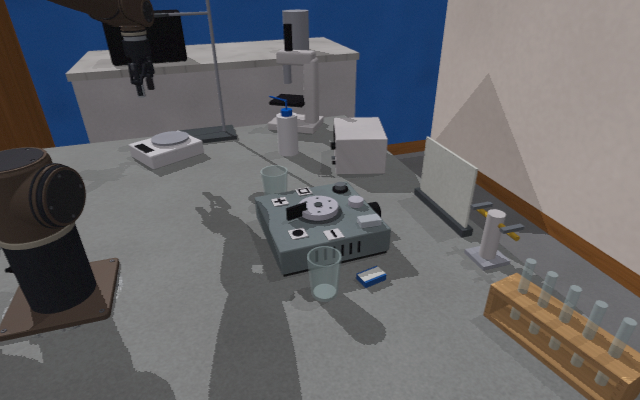

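The top view shows the selector disc at (318,190) and the tab pointing to about (328,225), front and slightly right. The cross plate is at (285,227), front left, so its angle is about -0.8. The button is at (278,153), the jars at (230,222) and (411,211). The tab has to be pushed toward +y. Next I'll measure these.

```bash
python3 - <<'E'
from h import *
im=np.load('top0.npz')['im']; g=cv2.cvtColor(im,cv2.COLOR_RGB2GRAY)
P={}
for n,(u,v) in dict(cross=(285,227),frame=(269,196),disc=(355,223),bar=(366,189)).items():
    r=14; m=np.zeros_like(g); m[v-r:v+r,u-r:u+r]=(g[v-r:v+r,u-r:u+r]>175)*255
    pts=cv2.findNonZero(m); rc=cv2.minAreaRect(pts); P[n]=ray('top',np.array(rc[0]),73)[:2]; print(n,rc,P[n].round(1))
# axis: circle radius 108 fit
from scipy.optimize import least_squares
A=np.array(list(P.values()))
s=least_squares(lambda p:np.hypot(*(A-p).T)-108,A.mean(0)); c=s.x; print('axis',c,s.fun)
ang={n:np.arctan2(*(p-c)[::-1]) for n,p in P.items()}
nom=dict(cross=-.8,frame=-1.55,disc=.8,bar=1.55)
y=[(ang[n]-np.pi-nom[n]+np.pi)%(2*np.pi)-np.pi for n in nom]; print('yaw est',y)
# tab: black pixels
m=np.zeros_like(g); m[203:232,308:345]=(g[203:232,308:345]<45)*255
pts=cv2.findNonZero(m).reshape(-1,2); rc=cv2.minAreaRect(pts); print(len(pts),rc,[ray('top',q,106)[:2].round(1) for q in cv2.boxPoints(rc)])
# button
m=np.zeros_like(g); m[140:166,264:292]=(g[140:166,264:292]<50)*255
print('btn',[x for x in [ray('top',cv2.minEnclosingCircle(cv2.findNonZero(m))[0],80)]])
# all angles & positions of jars
for n,q,z in(('jarA',(230,222),105),('jarB',(411,211),95),('tea',(316,147),86)):print(n,ray('top',q,z))
x=cv2.resize(im[120:260,210:420],None,fx=3.8,fy=3.8,interpolation=cv2.INTER_CUBIC);cv2.imwrite('pics/c.png',x[:,:,::-1])
E
```

```text
cross ((284.5, 227.0), (16.0, 15.0), 90.0) [485.5 125.5]
frame ((268.8172912597656, 195.44161987304688), (15.816844940185547, 15.959339141845703), 85.91438293457031) [556.3 159.1]
disc ((354.4794006347656, 222.73233032226562), (15.952873229980469, 16.029569625854492), 85.60128784179688) [490.9 -28.9]
bar ((365.56207275390625, 189.24484252929688), (15.695597648620605, 15.861687660217285), 85.2363510131836) [564.9 -56.5]
axis [563.61437152  51.27129963] [-0.24156859  0.08803884  0.24727687 -0.26177064]
yaw est [np.float64(0.04032387064034726), np.float64(0.04689619016874058), np.float64(0.03450917892821881), np.float64(0.03279134425230357)]Traceback (most recent call last):
  File "<stdin>", line 16, in <module>
AttributeError: 'NoneType' object has no attribute 'reshape'
```

```bash
python3 - <<'E'
from h import *
im=np.load('top0.npz')['im']; g=cv2.cvtColor(im,cv2.COLOR_RGB2GRAY)
c=np.array([563.6,51.3]); yaw=.039
print(g[203:230:3,318:336:2])
def w(a,t,z):
    m=np.zeros_like(g); x0,y0,x1,y1=a; m[y0:y1,x0:x1]=(g[y0:y1,x0:x1]<t)*255; return cv2.findNonZero(m)
p=w((312,204,340,232),70,0)
rc=cv2.minAreaRect(p); bp=[ray('top',q,106)[:2].round(1) for q in cv2.boxPoints(rc)]; ctr=ray('top',rc[0],104)[:2]
print(len(p),rc,bp,ctr,'ang',np.arctan2(*(c-ctr)[::-1])-yaw)
p=w((266,141,291,166),75,0);print('btn',len(p),cv2.minEnclosingCircle(p),ray('top',cv2.minEnclosingCircle(p)[0],80))
Rz=np.array([[np.cos(yaw),-np.sin(yaw)],[np.sin(yaw),np.cos(yaw)]]); print('btn nominal',c+Rz@[92,85])
for n,q,z in(('jarA',(230,222),105),('jarB',(411,211),95),('tea',(316,147),86)):print(n,ray('top',q,z))
x=cv2.resize(im[120:260,210:420],None,fx=3.8,fy=3.8,interpolation=cv2.INTER_CUBIC);cv2.imwrite('pics/c.png',x[:,:,::-1])
E
```

```text
[[192 193 144 176 187 184 165 151 151]
 [194 193  64  62 136 152 152 134  73]
 [192 192 108  63  81 133  74  71  73]
 [154 141 102  62  61  58  77  80 103]
 [ 88  89  78  61  62  56  98 106 107]
 [135 136 135  76  62  59  70 108 106]
 [136 137 136 110  60  57  57 100 107]
 [137 136 137 135  69  59  58  74 104]
 [135 136 135 132 117  63  67  99 135]]
114 ((326.48077392578125, 215.90383911132812), (23.141704559326172, 6.471832275390625), 78.69007110595703) [array([528.3,  44.6]), array([530.7,  30.9]), array([482.1,  22.7]), array([479.8,  36.3])] [505.3021502   33.53556007] ang 0.2567801555587806
btn 116 ((277.5, 152.88461303710938), 9.0784912109375) [650.63562711 137.91212377  80.        ]
btn nominal [652.21588316 139.8224562 ]
jarA [497.47643682 238.47612986 105.        ]
jarB [ 511.94958948 -149.97551554   95.        ]
tea [660.56925127  51.76458928  86.        ]
```

View pics/c.png

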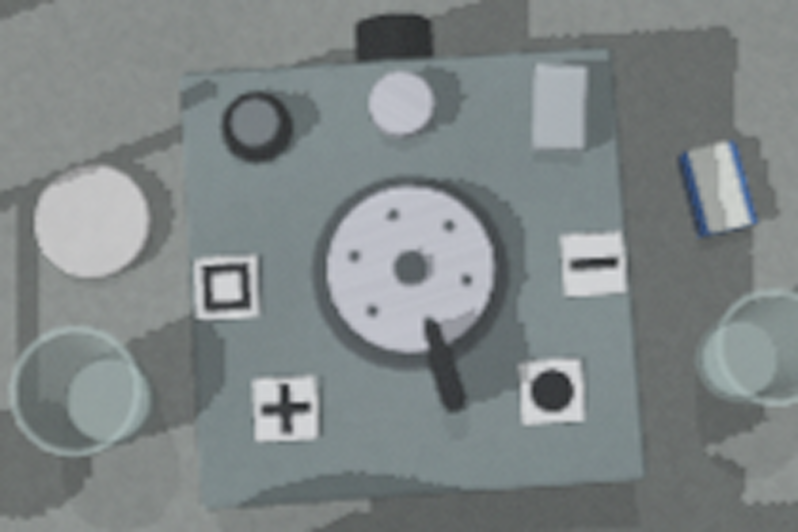

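The crop confirms it: the tab angle is about +0.26, the cross is front left, and nothing stands in the tab's path. I'll push with the closed fingers from the tab's right side, along an arc, with the tool turning along with the tab.

```bash
cat >> h.py <<'E'
from scipy.spatial.transform import Rotation as Ro
C=np.array([563.6,51.3]); YAW=.039
def pol(th,r,off,z):
    """point at radius r along the tab line at angle th, off mm behind (pushing direction = decreasing th); also tool yaw"""
    f=np.pi+th+YAW; return np.r_[C+r*np.array([np.cos(f),np.sin(f)])-off*np.array([np.sin(f),-np.cos(f)]),z],th+YAW
def rel(p,psi,s=None):
    s=s or arm.get_state(); R=Ro.from_rotvec(s['tcp_rot']); y=R.as_matrix()[:,1]; cur=np.arctan2(-y[0],y[1])
    G=np.column_stack([[-np.cos(psi),-np.sin(psi),0],[-np.sin(psi),np.cos(psi),0],[0,0,-1]])
    w=(R.inv()*Ro.from_matrix(G)).as_rotvec(); d=R.inv().apply(np.array(p)-s['eef_pos'])/1000
    return np.r_[w,d].round(4).tolist()
E
python3 - <<'E'
from h import *
p,psi=pol(.26,70,45,200); print(p,psi)
print(rel([400,380,215],0)); print(rel(p,psi))
E
```

```text
[509.9612053 -12.3229495 200.       ] 0.299
[-0.0021, -0.0006, -0.2708, -0.2839, -0.2012, 0.0154]
[-0.002, -0.0009, -0.5698, -0.4948, -0.5498, 0.0311]
```

Request:
move_arm([
  [[0,0,-0.27,-0.284,-0.201,0.015,0],[0,0,-0.27,-0.284,-0.201,0.015,0],[0,0,-0.27,-0.284,-0.201,0.015,0],[0,0,-0.27,-0.284,-0.201,0.015,0],[0,0,-0.27,-0.284,-0.201,0.015,0],[-0.002,-0.001,-0.57,-0.495,-0.55,0.031,0],[-0.002,-0.001,-0.57,-0.495,-0.55,0.031,0],[-0.002,-0.001,-0.57,-0.495,-0.55,0.031,0],[-0.002,-0.001,-0.57,-0.495,-0.55,0.031,0],[-0.002,-0.001,-0.57,-0.495,-0.55,0.031,0],[-0.002,-0.001,-0.57,-0.495,-0.55,0.031,0],[-0.002,-0.001,-0.57,-0.495,-0.55,0.031,0]],
])

```text
time_s: 1.6
eef_pos: [507.7, -5.4, 200.4]
tcp_rot: [-0.468, 3.105, 0.003]
force: [1.0, 0.6, -0.1]
finger_gap: 0.1
grip_force: 0.0
```

```bash
python3 - <<'E'
from h import *
s=arm.get_state(); print(s['time_s'],s['eef_pos'],s['q'],s['force'],s['finger_gap'])
p,psi=pol(.26,70,45,200); print(rel(p,psi))
p,psi=pol(.26,70,45,84); print(rel(p,psi))
E
```

```text
1.6 [507.6733684   -5.40857099 200.3750134 ] [-0.2119038  -0.05887093  2.01229424  0.00253872  1.18772707 -2.08260042] [ 0.96189321  0.60012325 -0.07047068] 0.058339198342388945
[0.0018, 0.0015, -0.0, -0.0001, -0.0073, 0.0004]
[0.0018, 0.0015, -0.0, 0.0, -0.0075, 0.1164]
```

Request:
move_arm([
  [[0,0,0,0,-0.006,0,0],[0.002,0.001,0,0,-0.006,0.04,0],[0.002,0.001,0,0,-0.006,0.08,0],[0.002,0.001,0,0,-0.006,0.11,0],[0.002,0.001,0,0,-0.006,0.116,0],[0.002,0.001,0,0,-0.006,0.116,0],[0.002,0.001,0,0,-0.006,0.116,0]],
])

```text
time_s: 2.48
eef_pos: [510.8, -8.9, 86.4]
tcp_rot: [-0.468, 3.103, -0.002]
force: [0.2, -0.5, -0.4]
finger_gap: -0.2
grip_force: 0.0
```

```bash
python3 - <<'E'
from h import *
s=arm.get_state(); print(s['time_s'],s['eef_pos'],s['force'])
im,_=save('side','s1'); im2,_=save('top','t1')
a=cv2.resize(im[160:280,230:400],None,fx=4,fy=4,interpolation=3);cv2.imwrite('pics/s1c.png',a[:,:,::-1])
for off in (45,30,26,22): print(off,rel(*pol(.26,70,off,84)))
E
```

```text
2.475 [510.77897145  -8.8616471   86.41280494] [ 0.19902878 -0.48324598 -0.43565899]
45 [-0.0018, 0.0031, 0.0004, 0.0016, -0.003, 0.0022]
30 [-0.0018, 0.0031, 0.0004, 0.0016, 0.012, 0.0022]
26 [-0.0018, 0.0031, 0.0004, 0.0016, 0.016, 0.0022]
22 [-0.0018, 0.0031, 0.0004, 0.0016, 0.02, 0.0022]
```

View pics/s1c.png

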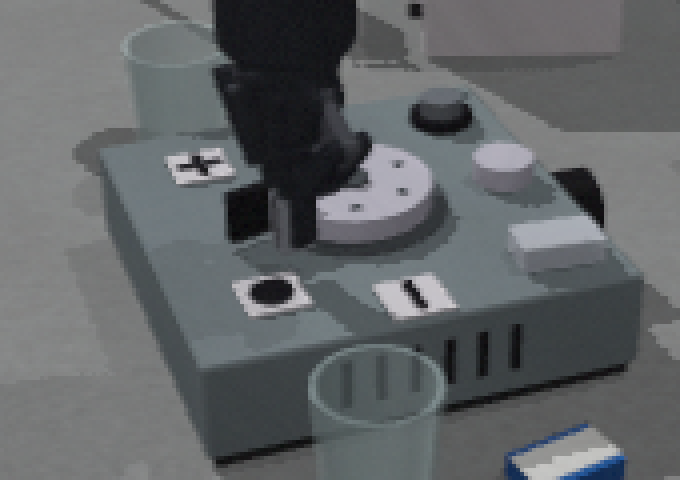

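The side crop shows the closed fingers at (295,225), standing right of the tab at (250,212) and clear of the plates. I'll close in until they touch.

Request:
move_arm([
  [[0,0,0,0.002,0.005,0.002,0],[0,0,0,0.002,0.01,0.002,0],[0,0,0,0.002,0.013,0.002,0],[0,0,0,0.002,0.016,0.002,0],[0,0,0,0.002,0.016,0.002,0]],
])

```text
time_s: 3.2
eef_pos: [502.9, 6.0, 82.7]
tcp_rot: [-0.469, 3.106, -0.0]
force: [-0.6, 0.4, -0.1]
finger_gap: -0.4
grip_force: 0.0
```

```bash
cat > tab.py <<'E'
from h import *
import sys
s=arm.get_state(); print(s['time_s'],s['eef_pos'],s['force'])
R=Ro.from_rotvec(s['tcp_rot']); d=s['eef_pos'][:2]-C; y=R.as_matrix()[:2,1]; psi=np.arctan2(-y[0],y[1]); u=-np.array([np.cos(psi),np.sin(psi)])
print('tool th',psi-YAW,'r',d@u,'off',-d@y)
im,_=save('side',sys.argv[1]); a=cv2.resize(im[160:280,230:400],None,fx=4,fy=4,interpolation=3);cv2.imwrite(f'pics/{sys.argv[1]}c.png',a[:,:,::-1])
E
python3 tab.py s2
```

```text
3.2 [502.8921388    5.99684549  82.66073023] [-0.57443849  0.35822208 -0.14667561]
tool th 0.2605523872922362 r 71.37308319683993 off 25.3713051265506
```

Request:
move_arm([
  [[0,0,0,-0.001,0.002,0,0],[0,0,0,-0.001,0.004,0,0],[0,0,0,-0.001,0.005,0,0],[0,0,0,-0.001,0.006,0,0]],
])

```text
time_s: 3.75
eef_pos: [502.2, 11.7, 82.7]
tcp_rot: [-0.469, 3.106, -0.001]
force: [1.6, -3.0, -0.4]
finger_gap: -0.1
grip_force: 1.1
```

Contact is clear at 3.4 N against the push. Next I'll compute the arc.

```bash
python3 tab.py s3; python3 - <<'E'
from h import *
for th in np.arange(.19,-.62,-.08): print(round(th,2),np.round(rel(*pol(th,70.5,20,83)),3).tolist())
E
```

```text
3.75 [502.17017005  11.66182617  82.68348437] [ 1.55811066 -2.95417899 -0.37928649]
tool th 0.2604815890582489 r 70.38980996460272 off 19.750521416222313
0.19 [-0.001, 0.001, 0.071, 0.001, 0.005, -0.0]
0.11 [-0.001, 0.001, 0.151, 0.002, 0.011, -0.0]
0.03 [-0.001, 0.001, 0.231, 0.003, 0.016, -0.0]
-0.05 [-0.001, 0.001, 0.311, 0.003, 0.022, -0.0]
-0.13 [-0.001, 0.001, 0.391, 0.002, 0.028, -0.0]
-0.21 [-0.001, 0.001, 0.471, 0.002, 0.034, -0.0]
-0.29 [-0.001, 0.001, 0.551, 0.0, 0.04, -0.0]
-0.37 [-0.001, 0.001, 0.631, -0.002, 0.045, -0.0]
-0.45 [-0.001, 0.001, 0.711, -0.004, 0.051, -0.0]
-0.53 [-0.001, 0.001, 0.791, -0.007, 0.056, -0.0]
-0.61 [-0.001, 0.001, 0.871, -0.01, 0.061, -0.0]
```

Request:
move_arm([
  [[0,0,0.071,0.001,0.005,0,0],[0,0,0.151,0.002,0.011,0,0],[0,0,0.231,0.003,0.016,0,0],[0,0,0.311,0.003,0.022,0,0],[0,0,0.391,0.002,0.028,0,0],[0,0,0.471,0.002,0.034,0,0],[0,0,0.551,0,0.04,0,0],[0,0,0.631,-0.002,0.045,0,0],[0,0,0.711,-0.004,0.051,0,0],[0,0,0.791,-0.007,0.056,0,0],[0,0,0.871,-0.01,0.061,0,0],[0,0,0.871,-0.01,0.061,0,0]],
])

```text
time_s: 5.3
eef_pos: [493.8, 73.0, 82.7]
tcp_rot: [0.884, 3.014, -0.0]
force: [-0.1, 0.3, 0.7]
finger_gap: 0.4
grip_force: 0.3
```

```bash
python3 tab.py s4;  python3 - <<'E'
from h import *
for th in (-.67,-.72,-.76,-.795): print(round(th,2),np.round(rel(*pol(th,70.5,20,83)),3).tolist())
E
```

```text
5.3 [493.80649281  73.04100384  82.73238791] [-0.11556348  0.28887782  0.695487  ]
tool th -0.6095754357640354 r 70.48021265383387 off 19.399600917401813
-0.67 [0.0, 0.001, 0.061, 0.001, 0.004, -0.0]
-0.72 [0.0, 0.001, 0.111, 0.002, 0.007, -0.0]
-0.76 [0.0, 0.001, 0.151, 0.002, 0.01, -0.0]
-0.8 [0.0, 0.001, 0.186, 0.002, 0.013, -0.0]
```

View pics/s4c.png

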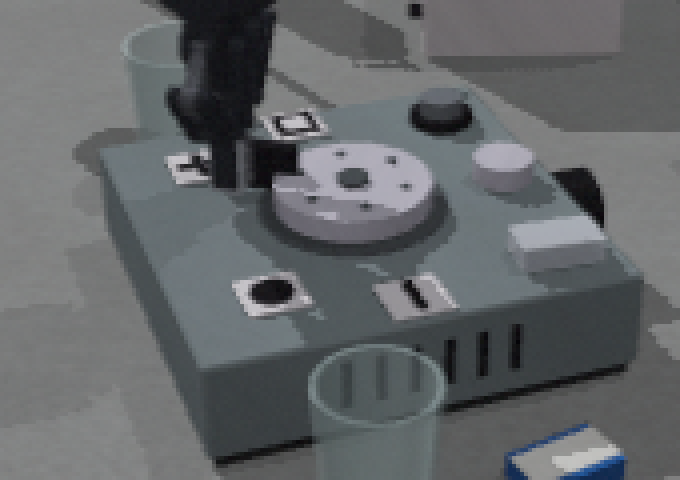

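Force is near zero, so the tab may have run slightly ahead of the fingers. I'll back off and measure it without the gripper in the way.

Request:
move_arm([
  [[0,0,0,0,-0.01,0,0],[0,0,0,0,-0.015,-0.03,0],[0,0,0,0.02,-0.05,-0.08,0],[0,0,0,0.06,-0.11,-0.1,0],[0,0,0,0.1,-0.16,-0.1,0],[0,0,0,0.1,-0.16,-0.1,0]],
])

```text
time_s: 6.1
eef_pos: [320.3, -7.8, 182.0]
tcp_rot: [0.888, 3.011, -0.0]
force: [0.4, -0.6, -0.3]
finger_gap: -0.0
grip_force: 0.0
```

```bash
python3 tab.py s5; python3 - <<'E'
from h import *
im,_=save('top','t5'); a=cv2.resize(im[130:260,230:400],None,fx=4.5,fy=4.5,interpolation=3);cv2.imwrite('pics/t5c.png',a[:,:,::-1])
E
```

```text
6.1 [320.28999556  -7.83138354 181.97024716] [ 0.40469418 -0.63393059 -0.25390118]
tool th -0.612210284093102 r 172.35152992439035 off 181.63486367319086
```

View pics/t5c.png

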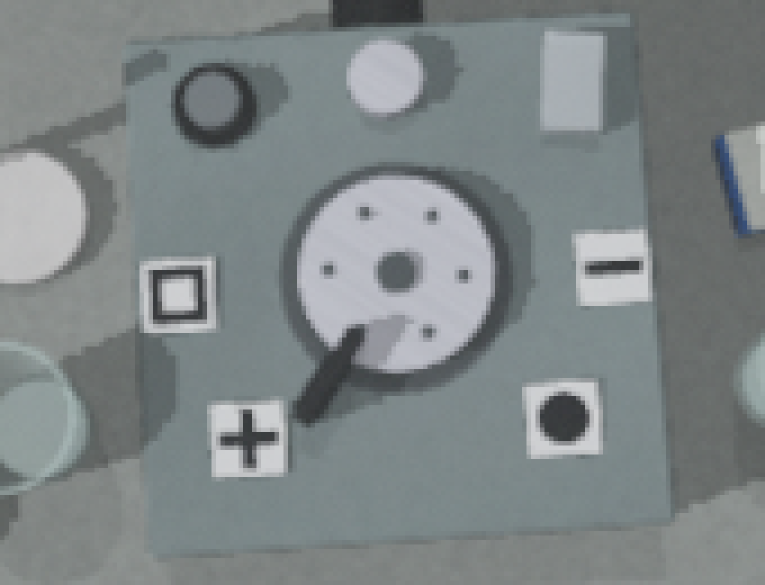

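The top crop shows the tab running from (355,335) to (308,412), still a little short of the cross plate at (248,438). Next I'll measure its angle.

```bash
cat > ang.py <<'E'
from h import *
def tabang(im):
    g=cv2.cvtColor(im,cv2.COLOR_RGB2GRAY); best=None
    m=np.zeros_like(g); m[204:227,294:312]=(g[204:227,294:312]<70)*255
    n,l,st,ce=cv2.connectedComponentsWithStats(m); k=1+np.argmax(st[1:,4]); p=np.argwhere(l==k)[:,::-1].astype(np.float32)
    rc=cv2.minAreaRect(p); w=np.array([ray('top',q,103)[:2] for q in p])
    d=w.mean(0)-C; print(len(p),rc,'th by centroid',np.arctan2(-d[1],-d[0])-YAW)
    # top-face line
    v=np.linalg.svd(w-w.mean(0))[2][0]; v*=np.sign(v@d); print('th by axis',np.arctan2(-v[1],-v[0])-YAW)
E
python3 - <<'E'
from ang import *
tabang(np.load('t5.npz')['im'])
for t in(-.55,-.6,-.65,-.7):
    f=np.pi+t+YAW; K,R,tt=cal('top'); q=K@(R@np.r_[C+86*np.array([np.cos(f),np.sin(f)]),106]+tt); print(t,q[:2]/q[2])
p=rel(*pol(-.5,70.5,45,150)); print(p)
E
```

```text
117 ((302.84002685546875, 213.3800048828125), (6.600000381469727, 22.399999618530273), 36.869895935058594) th by centroid -0.6000200109202674
th by axis -0.6277020045368011
-0.55 [298.54646841 224.41611286]
-0.6 [296.78170532 223.42487075]
-0.65 [295.07006848 222.34693958]
-0.7 [293.41593174 221.18517141]
[0.0005, 0.0026, -0.1127, -0.1059, 0.1283, 0.0328]
```

The tab is at about -0.61, which matches the tool angle. I'll go back behind it and push the remaining 0.19 rad to -0.80.

```bash
python3 - <<'E'
from h import *
for a in [(-.6,70.5,42,150),(-.6,70.5,42,83),(-.61,70.5,24,83),(-.63,70.5,20,83),(-.67,70.5,20,83),(-.71,70.5,20,83),(-.75,70.5,20,83),(-.775,70.5,20,83),(-.795,70.5,20,83)]: print(a,np.round(rel(*pol(*a)),3).tolist())
E
```

```text
(-0.6, 70.5, 42, 150) [0.001, 0.003, -0.013, -0.101, 0.138, 0.033]
(-0.6, 70.5, 42, 83) [0.001, 0.003, -0.013, -0.101, 0.138, 0.1]
(-0.61, 70.5, 24, 83) [0.001, 0.003, -0.003, -0.1, 0.157, 0.1]
(-0.63, 70.5, 20, 83) [0.001, 0.003, 0.017, -0.1, 0.162, 0.1]
(-0.67, 70.5, 20, 83) [0.001, 0.003, 0.057, -0.099, 0.165, 0.1]
(-0.71, 70.5, 20, 83) [0.001, 0.003, 0.097, -0.099, 0.168, 0.1]
(-0.75, 70.5, 20, 83) [0.001, 0.002, 0.137, -0.098, 0.171, 0.1]
(-0.775, 70.5, 20, 83) [0.001, 0.002, 0.162, -0.098, 0.172, 0.1]
(-0.795, 70.5, 20, 83) [0.001, 0.002, 0.182, -0.098, 0.174, 0.1]
```

Request:
move_arm([
  [[0,0,0,-0.05,0.07,0.0,0],[0,0,0,-0.101,0.125,0.033,0],[0,0.003,-0.013,-0.101,0.135,0.033,0],[0,0.003,-0.013,-0.101,0.135,0.033,0],[0,0.003,-0.013,-0.101,0.135,0.07,0],[0,0.003,-0.013,-0.101,0.135,0.1,0],[0,0.003,-0.013,-0.101,0.135,0.1,0],[0,0.003,-0.013,-0.101,0.135,0.1,0]],
])

```text
time_s: 7.2
eef_pos: [481.7, 51.3, 84.0]
tcp_rot: [-0.866, -3.019, -0.002]
force: [-0.6, -0.1, 0.1]
finger_gap: 0.0
grip_force: 0.0
```

```bash
python3 - <<'E'
from h import *
print(arm.get_state()['force'])
for a in [(-.6,70.5,42,83),(-.6,70.5,32,83),(-.61,70.5,24,83),(-.62,70.5,20.5,83),(-.65,70.5,20,83),(-.68,70.5,20,83),(-.71,70.5,20,83),(-.74,70.5,20,83),(-.76,70.5,20,83),(-.78,70.5,20,83),(-.79,70.5,20,83)]: print(a,np.round(rel(*pol(*a)),4).tolist())
E
```

```text
[-0.56149138 -0.09446195  0.05890536]
(-0.6, 70.5, 42, 83) [0.001, -0.0006, 0.0022, 0.0012, 0.0016, 0.001]
(-0.6, 70.5, 32, 83) [0.001, -0.0006, 0.0022, 0.0012, 0.0116, 0.001]
(-0.61, 70.5, 24, 83) [0.001, -0.0006, 0.0122, 0.0014, 0.0203, 0.001]
(-0.62, 70.5, 20.5, 83) [0.001, -0.0006, 0.0222, 0.0015, 0.0245, 0.001]
(-0.65, 70.5, 20, 83) [0.001, -0.0007, 0.0522, 0.002, 0.0271, 0.001]
(-0.68, 70.5, 20, 83) [0.001, -0.0007, 0.0822, 0.0025, 0.0293, 0.001]
(-0.71, 70.5, 20, 83) [0.001, -0.0007, 0.1122, 0.0029, 0.0314, 0.001]
(-0.74, 70.5, 20, 83) [0.001, -0.0007, 0.1422, 0.0032, 0.0336, 0.001]
(-0.76, 70.5, 20, 83) [0.001, -0.0007, 0.1622, 0.0034, 0.0351, 0.001]
(-0.78, 70.5, 20, 83) [0.0009, -0.0007, 0.1822, 0.0036, 0.0365, 0.001]
(-0.79, 70.5, 20, 83) [0.0009, -0.0007, 0.1922, 0.0036, 0.0372, 0.001]
```

Request:
move_arm([
  [[0,0,0.002,0.001,0.0116,0.001,0],[0,0,0.012,0.0014,0.02,0.001,0],[0,0,0.022,0.0015,0.0245,0.001,0],[0,0,0.052,0.002,0.027,0.001,0],[0,0,0.082,0.0025,0.029,0.001,0],[0,0,0.112,0.003,0.0315,0.001,0],[0,0,0.142,0.003,0.0335,0.001,0],[0,0,0.162,0.0035,0.035,0.001,0],[0,0,0.182,0.0035,0.0365,0.001,0],[0,0,0.192,0.0035,0.037,0.001,0],[0,0,0.192,0.0035,0.037,0.001,0],[0,0,0.192,0.0035,0.037,0.001,0]],
])

```text
time_s: 8.7
eef_pos: [497.6, 84.8, 81.6]
tcp_rot: [-1.151, -2.921, -0.001]
force: [-1.0, -0.4, 1.3]
finger_gap: 0.0
grip_force: 0.7
```

```bash
python3 tab.py s6
```

```text
8.7 [497.61046375  84.7927864   81.60894089] [-1.03005086 -0.39248097  1.29045791]
tool th -0.7898526492999238 r 71.0963069174867 off 20.535354086101606
```

Request:
move_arm([
  [[0,0,0,0,-0.01,0,0],[0,0,0,0,-0.02,-0.03,0],[0,0,0,0,-0.05,-0.08,0],[0,0,0,0.03,-0.11,-0.1,0],[0,0,0,0.06,-0.17,-0.1,0],[0,0,0,0.06,-0.17,-0.1,0],[0,0,0,0.06,-0.17,-0.1,0]],
])

```text
time_s: 9.62
eef_pos: [337.9, 1.0, 181.9]
tcp_rot: [-1.154, -2.922, -0.002]
force: [-0.0, -0.1, 0.1]
finger_gap: -0.5
grip_force: 0.0
```

```bash
python3 tab.py s7; python3 - <<'E'
from ang import *
im,_=save('top','t7'); a=cv2.resize(im[130:260,230:400],None,fx=4.5,fy=4.5,interpolation=3);cv2.imwrite('pics/t7c.png',a[:,:,::-1])
tabang(im)
E
```

```text
9.625 [337.91095975   1.00196725 181.9392659 ] [-0.01034305 -0.13907671  0.08326612]
tool th -0.7912306284155081 r 130.42349569586665 off 190.9321943918574
102 ((299.5919189453125, 210.7513427734375), (8.381446838378906, 19.92431640625), 53.97262954711914) th by centroid -0.7507614499088058
th by axis -0.7425012241597012
```

View pics/t7c.png

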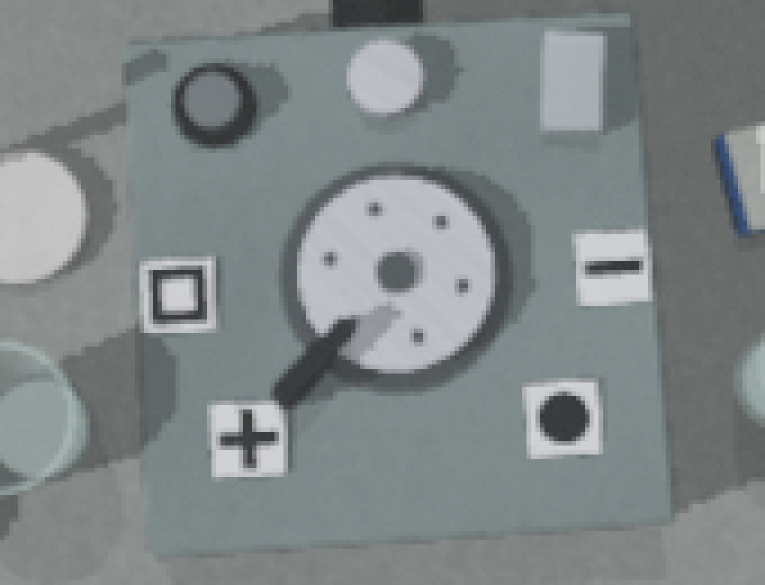

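```bash
python3 - <<'E'
from h import *
for f,box in(('top0',(312,204,345,232)),('t5',(290,198,315,226)),('t7',(286,196,314,222))):
    im=np.load(f+'.npz')['im']; g=cv2.cvtColor(im,cv2.COLOR_RGB2GRAY); x0,y0,x1,y1=box
    m=np.zeros_like(g); m[y0:y1,x0:x1]=(g[y0:y1,x0:x1]<70)*255
    n,l,st,ce=cv2.connectedComponentsWithStats(m); k=1+np.argmax(st[1:,4]); p=np.argwhere(l==k)[:,::-1]
    w=np.array([ray('top',q,104)[:2] for q in p]); r=np.hypot(*(w-C).T); w=w[(r>55)&(r<90)]; d=w.mean(0)-C
    print(f,len(p),st[k],'th',np.arctan2(-d[1],-d[0])-YAW, r.max())
E
```

```text
top0 114 [322 205  10  23 114] th 0.24879005676264496 85.69978168702245
t5 119 [296 203  14  21 119] th -0.600586437033303 84.93506311411812
t7 122 [291 201  17  20 122] th -0.757228223035327 83.20482567153265
```

The tab is at about -0.76 to -0.78, against the cross at -0.80. The offset of at most 4 mm is inside the 12 mm tolerance, and everything else stands where it was. Next I'll press the button.

```bash
python3 - <<'E'
from h import *
print(rel([450,70,185],-.6)); print(rel([651.5,139,150],-.4))
E
```

```text
[0.0006, -0.0019, -0.1508, -0.0343, 0.1261, -0.0029]
[0.0008, -0.0019, -0.3508, -0.1346, 0.314, 0.032]
```

Request:
move_arm([
  [[0,0,-0.15,-0.034,0.1,-0.003,0],[0,0,-0.15,-0.034,0.126,-0.003,0],[0,0,-0.25,-0.08,0.22,-0.003,0],[0,-0.002,-0.35,-0.1346,0.314,0.0,0],[0,-0.002,-0.35,-0.1346,0.314,0.032,0],[0,-0.002,-0.35,-0.1346,0.314,0.032,0],[0,-0.002,-0.35,-0.1346,0.314,0.032,0],[0,-0.002,-0.35,-0.1346,0.314,0.032,0],[0,-0.002,-0.35,-0.1346,0.314,0.032,0]],
])

```text
time_s: 10.85
eef_pos: [650.3, 139.1, 149.9]
tcp_rot: [0.625, 3.079, 0.001]
force: [-0.6, -0.6, -0.2]
finger_gap: -0.1
grip_force: 0.0
```

```bash
python3 - <<'E'
from h import *
s=arm.get_state();print(s['force'],s['joint_velocities'].round(3))
for z in(150,96,81):print(rel([651.5,139,z],-.4))
E
```

```text
[-0.58996522 -0.64944551 -0.16547395] [-0.005 -0.019  0.004  0.    -0.002  0.001]
[0.0004, 0.0001, -0.0006, -0.0011, 0.0004, -0.0001]
[0.0004, 0.0001, -0.0006, -0.0011, 0.0004, 0.0539]
[0.0004, 0.0001, -0.0006, -0.0011, 0.0004, 0.0689]
```

Request:
move_arm([
  [[0,0,0,-0.001,0,0.03,0],[0,0,0,-0.001,0,0.054,0],[0,0,0,-0.001,0,0.06,0],[0,0,0,-0.001,0,0.063,0],[0,0,0,-0.001,0,0.066,0],[0,0,0,-0.001,0,0.068,0],[0,0,0,-0.001,0,0.069,0],[0,0,0,-0.001,0,0.069,0],[0,0,0,-0.001,0,0.069,0]],
])

```text
time_s: 11.98
eef_pos: [652.2, 138.6, 82.1]
tcp_rot: [0.625, 3.078, 0.001]
force: [-2.1, -1.1, 5.9]
finger_gap: -0.4
grip_force: 3.1
```

Request:
move_arm([
  [[0,0,0,0,0,0.001,0],[0,0,0,0,0,0.0015,0],[0,0,0,0,0,0.0015,0],[0,0,0,0,0,0.0015,0]],
])

```text
time_s: 12.48
eef_pos: [652.2, 138.6, 81.9]
tcp_rot: [0.625, 3.078, 0.0]
force: [-4.9, -0.3, 10.8]
finger_gap: -0.1
grip_force: 5.4
```

The button has hit its stop: 10.8 N and no further travel. I'll let it come up and retreat.

Request:
move_arm([
  [[0,0,0,0,0,-0.01,0],[0,0,0,0,0,-0.05,0],[0,0,0,0,0,-0.1,0],[0,0,0,0.05,0.05,-0.12,0],[0,0,0,0.05,0.11,-0.12,0],[0,0,0,0.05,0.17,-0.12,0],[0,0,0,0.05,0.2,-0.12,0],[0,0,0,0.05,0.2,-0.12,0],[0,0,0,0.05,0.2,-0.12,0]],
])

```text
time_s: 13.6
eef_pos: [683.2, 341.7, 198.2]
tcp_rot: [-0.625, -3.078, 0.001]
force: [0.0, -0.6, -0.0]
finger_gap: 0.1
grip_force: 0.0
```

```bash
python3 tab.py s8; python3 - <<'E'
from h import *
im,_=save('top','t8'); a=cv2.resize(im[120:260,200:420],None,fx=3.6,fy=3.6,interpolation=3);cv2.imwrite('pics/t8c.png',a[:,:,::-1])
E
```

```text
13.6 [683.21022721 341.68943902 198.22791847] [ 0.00886926 -0.60963864 -0.0127438 ]
tool th -0.4398834848212463 r 3.1921118399904787 off -314.0419999069643
```

View pics/t8c.png

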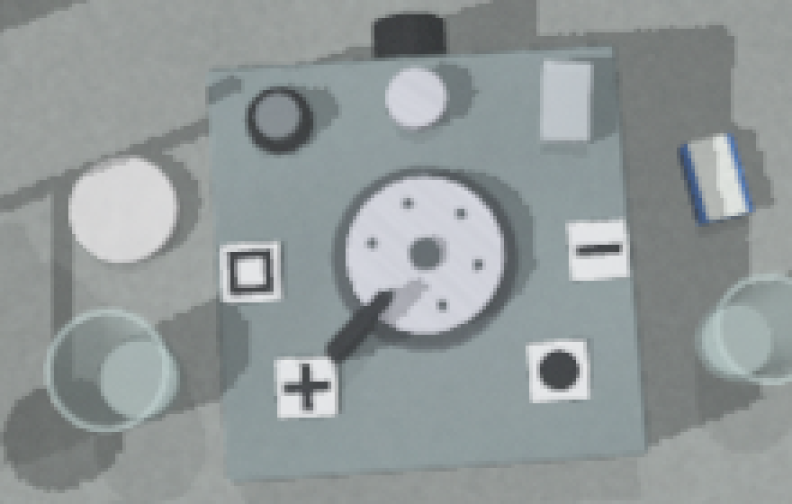

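The tab still points at the cross plate at (307,387), the button at (280,118) is up, and every bystander is in place. The gripper is clear, so I'm handing in.

```bash
python3 -c "
from cell import arm
print(arm.hand_in())"
```

```text
the job is handed in; nothing more can be done
None
```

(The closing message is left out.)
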